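# Open the cupboard on the worktop and hold the bolt head behind its bracket

### The job

The small wall cupboard with the white door lies on its back on the worktop while its bracket is being fitted, and a slow nut runner outside is turning the nut and dragging the bolt round with it. Swing the cupboard's door open by its bar handle until it stands about upright or beyond and stays there, then reach down into the narrow gap behind the steel bracket, grip the hexagonal bolt head between the fingers and hold it so that it no longer turns. Finish while still gripping it with the door open, and do not disturb the oil bottle, the spice jar or the spanner lying around.

Things in the scene. Friction and masses are not known exactly. Their poses are not given: they have to be found in the camera images.
- cupboard: fixed wall cupboard lying on its back, 225 (its x) by 340 (its y) by 120 mm high, origin at the centre of its underside on the worktop, z up; walls 12 mm thick, rim at z = 120 mm, covered by the closed door. Door hinge along y on the +x rim, bracket inside against the +y end panel. A shelf board 12 mm thick and 93 mm high stands across it at its y = -30 mm.
- door (a joint): door angle: 0 closed (lying flat on the rim), grows as the handle edge swings up and over towards the cupboard's +x; 1.57 upright, stop at 1.85. Stiff friction hinge: it stays where it is left and takes about 5 to 10 N at the handle to move. Door 225 by 340 mm, 12 mm thick, its inner face 1 mm above the hinge line when closed.
- door_handle (a point): middle of the door's round steel bar handle, 12 mm thick, straight for 110 mm parallel to the hinge; 205 mm from the hinge line along the door and 47 mm above it when closed; bar centre 34 mm off the door's face, 20 mm from its free edge. Turns with the door: with the door upright it is on the far (cupboard +x) side. The bar can turn between gripping pads: the tool may point down all the way
- door_hinge (a point): middle of the hinge line, at the cupboard's (112.5, 0, 120) mm; its axis is the cupboard's y
- bracket: fixed steel U bracket, axes as the cupboard's; origin at worktop height under the bolt, on the inner face of the +y end panel. Its plate, 100 mm long in x, 4 mm thick, top at z = 113 mm, leaves a gap of 46 mm to the panel (bracket y -46 to 0), open above, floor at z = 42; at least 60 mm free along x either side of the bolt. Outside, the nut runner: black, 48 mm across, to y = 172, top z = 110 mm
- bolt_head: dark steel hexagonal bolt head in the gap, 19 mm across flats (22 mm corners), 14 mm long; origin at its centre, at the bracket's (0, -23, 86) mm, 34 mm below the rim. Own y = bolt axis = bracket y; flats at own +x, -x and every 60 degrees, sleeve of 14 mm behind. Driven at about 0.1 rad/s, 0.09 N m until held; may turn till its flats lie on the pads. Fingers from above close along bracket x
- oil_bottle: upright green bottle, 60 mm diameter, 200 mm tall, origin at the centre of its foot; leave it alone
- spice_jar: upright glass jar, 54 mm diameter, 85 mm tall, origin at the centre of its foot; leave it alone
- spanner: steel spanner 170 mm long lying flat on the worktop beside the cupboard's -y end; leave it alone

How it is judged:
By the outcome, as a careful person would: the job done as asked, in the order asked, and still so for the second after the job is handed in, while the arm keeps its last pose, push and grip.
It also fails if it takes over 56 s, if anything falls off the work surface, if the arm or the gripper's body presses on something with over 40 N, if the wrist force passes 120 N, or if a joint passes its speed limit or range.

### The arm

A 6-joint arm with a two-finger parallel gripper is mounted at the origin on the work surface. World frame = base frame: x ahead of the robot, y to its left, z up, the work surface at z = 0. Lengths are in m, angles in rad, forces in N, time in s.
With the tool pointing down it reaches from about 0.375 to 0.9 m from the base axis. Payload 3.1 kg.
Tool frame: the origin (TCP) lies between the finger pads, 19 mm behind the fingertips; this is the grasp point; z points along the fingers, y is the line along which they close (so a half turn about z gives the same grasp; the last joint's range is limited). The gripper opens to 85 mm and grips with 20 to 120 N. Pads are 22 mm wide; open, the fingers measure 114 mm over their backs; the gripper's body (76 mm by 85 mm) begins 54 mm behind the grasp point. The pads swing forward as they close: fully open they stand 13 mm farther back than shut.
Start: joints at [1.01, 0.527, 1.433, -0, 1.181, -0.178], TCP at [0.233, 0.58, 0.25] pointing down, gripper open.
Joint ranges: [-3.08, 3.08], [-0.75, 2.2], [0.22, 2.44], [-1.43, 4.57], [0, 2.65], [-2.85, 2.85]. Speed limits (rad/s): [2.79, 2.79, 3.14, 3.14, 3.14, 3.14].

### API

Orientations are given as a unit quaternion [x, y, z, w].
In Python, from station import manip, optics, telemetry, job gives the robot as it stands (manip), with the cameras (optics), the readings (telemetry) and the job (job).
- The arm moves only by the tool drive_effector, called in YAML: its name, and indented under it one key for each argument. Schema: {"type":"object","properties":{"moves":{"type":"array","items":{"type":"object","properties":{"x":{"type":"number"},"y":{"type":"number"},"z":{"type":"number"},"yaw":{"type":"number"},"jaw":{"type":"number"}},"additionalProperties":false,"required":["jaw"]},"minItems":1,"maxItems":20},"squeeze":{"type":"number"},"only":{"type":"string"},"quiet":{"type":"boolean"},"lines":{"type":"string"}},"required":["moves"],"additionalProperties":false}. moves is a list of rows, 1 to 20 of them, each an object with the fields x, y, z (the shift in shares of 0.6 m (1.0 is 0.6 m)), yaw (a turn about the tool's z in shares of pi/2 rad (1.0 is pi/2 rad)), jaw (the opening from 0.0 (shut) to 1.0 (fully open)); a field left out counts as zero (the opening has to be given); each row is the pose to reach, as a shift and turn from the pose commanded when the call began, along the tool's axes at that moment; what a row does not reach only later rows make up. A row lasts 1/10 s, in which the tool goes at most 0.05 m and 0.15 rad, less where a joint would pass 70% of its speed; a pose out of reach is approached as far as the arm can. The fingers move at their own pace and stop on an object; squeeze is the grip in N (left out, the last holds). Time passes only in rows, so rows that do not move let the fingers close. The tool returns the time, the measured TCP pose, the force, the opening and the grip force at its end. only (a regular expression) keeps the lines of the reply that match it, lines (a string "A,B") keeps lines A to B, and quiet returns only ok. No shift or turn number may pass 1 either way. Input that does not fit is refused with a message, and nothing moves.
- telemetry.sense(): the state, without advancing time (a new reading comes with each control period).
- optics.snapshot(name): name is "scene" or "side" or "wrist"; returns a dict with "pixels" (384x512x3 uint8, red, green, blue), "range_z" (384x512 float32, m along the optical axis (not along the pixel's ray), 0 where there is no reading), "fov_y" (degrees; the focal length in pixels is half the picture's height over the tangent of half this angle, whatever the lens; pixels are square), "cx", "cy" (the principal point, pixels), "R" (3x3) and "t" (3): a world point X has camera coordinates R X + t; the wrist camera has in their place "hand_eye" (4x4, takes a point from camera to tool coordinates, whose origin is the TCP and whose axes are the flange's). Camera axes: x right, y down, z forward; pixel columns grow to the right and rows downward; lengths in m; the calibration is good to about 2 mm. A picture is of the moment at which its call begins: read the wrist's pose just before it.
- job.sign_off(): hands the job in; it is judged then, once.
The state is a dict: "t": time; "q": joint angles; "qd": joint speeds; "tau": joint torques, N m; "tcp_pos": TCP position; "tool_rot": TCP orientation; "force": force on the tool from outside, world axes, zero at the start; "ft_torque": the same for the moment, N m; "finger_gap": opening from 0.0 (shut) to 1.0 (fully open); "gripper_force": force on a finger pad.
Only numpy, scipy, OpenCV 4.12 (cv2) and the standard library are available. Lean on these libraries where they do the work, as an engineer would, in place of code of your own. Each camera call takes 0.05 s, during which the arm holds its last target. There are 200 camera calls.

## Working session

There is one attempt and no reset: what is moved stays moved. The work goes in short steps, Python scripts to look and compute and a tool call to move; the robot and the scene stay as the last step left them, time stands still between calls to the robot, and variables do not carry over. Pictures are saved under pics/ and viewed, at most 10 in all, crops included, and the job is handed in when it is done.

```bash
ls; mkdir -p pics; cat > h.py <<'E'
import numpy as np, cv2
from station import manip, optics, telemetry, job
def snap(n):
    s=telemetry.sense(); d=optics.snapshot(n); d['s']=s; return d
def cloud(d):
    h,w=d['range_z'].shape; f=h/2/np.tan(np.radians(d['fov_y'])/2)
    v,u=np.mgrid[:h,:w]; z=d['range_z']
    P=np.stack([(u-d['cx'])/f*z,(v-d['cy'])/f*z,z],-1)
    if 'hand_eye' in d:
        from scipy.spatial.transform import Rotation as R
        H=np.array(d['hand_eye']); P=P@H[:3,:3].T+H[:3,3]
        P=P@R.from_quat(d['s']['tool_rot']).as_matrix().T+np.array(d['s']['tcp_pos'])
    else: P=(P-np.array(d['t']))@np.array(d['R'])
    P[z<=0]=np.nan
    return P
E
python3 - <<'E'
from h import *
for n in ("scene","side"):
    d=snap(n); cv2.imwrite(f"pics/{n}0.png",d['pixels'][:,:,::-1]); np.savez(f"/tmp/{n}0.npz",P=cloud(d),px=d['pixels'])
print(telemetry.sense())
E
```

```text
pics
station.py
{'t': 0.1, 'q': array([ 1.01053624e+00,  5.28371159e-01,  1.43376720e+00,  2.71619059e-05,
        1.18143596e+00, -1.78503516e-01]), 'qd': array([-0.00010974, -0.00046668, -0.00124309,  0.00074016, -0.00038871,
       -0.00135273]), 'tau': array([ 6.21543631e-05, -4.43307102e+01, -1.78586340e+01, -1.85208505e-04,
        3.92693561e-03, -2.51048164e-05]), 'tcp_pos': array([0.23248236, 0.57949368, 0.24913493]), 'tool_rot': array([ 1.89726283e-01,  9.81836522e-01, -9.19469764e-04, -3.69442401e-04]), 'force': array([-0.20500323,  0.19943276,  0.42415334]), 'ft_torque': array([-0.03994811, -0.00106485, -0.05579618]), 'gripper_force': 0.0, 'finger_gap': 0.998676628993573}
```

View pics/scene0.png

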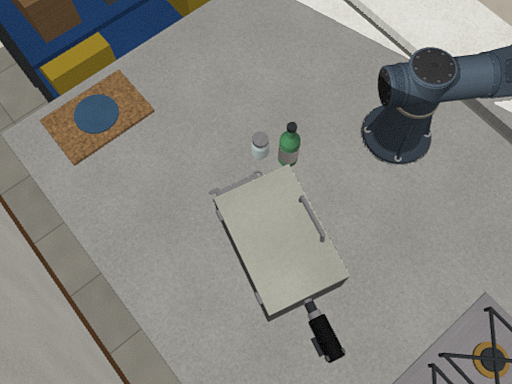

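View pics/side0.png

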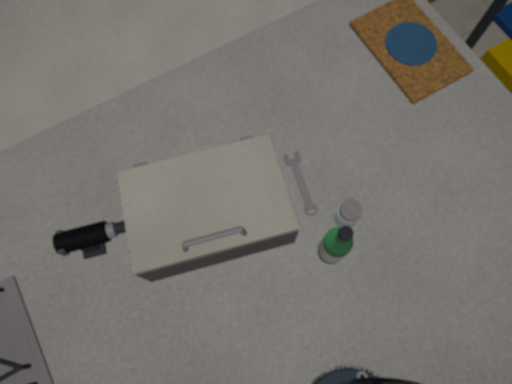

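The scene view shows the door with corners near (213,198), (290,167), (348,275) and (270,318), and the handle from (300,197) to (323,240). The nut runner is at about (325,335), the bottle at (290,150) and the jar at (260,147). In the side view the handle runs (185,245) to (243,231) and the spanner is at (300,185). Next I fit the door's pose.

```bash
python3 - <<'E'
from h import *
for n in ("scene","side"):
    D=np.load(f"/tmp/{n}0.npz"); P=D['P']; px=D['px'].astype(int)
    m=(abs(P[...,2]-0.133)<0.008)
    _,lab,st,_=cv2.connectedComponentsWithStats(m.astype(np.uint8)); k=1+st[1:,4].argmax()
    Q=P[lab==k]; print(n,len(Q),np.median(Q[:,2]))
    r=cv2.minAreaRect(Q[:,:2].astype(np.float32)*1000); print(r, cv2.boxPoints(r).round(1).tolist())
    # handle: points higher over the door
    c,w,a=r; box=cv2.boxPoints(((c[0],c[1]),w,a))
    ins=lambda X: np.array([cv2.pointPolygonTest(box,(float(x*1000),float(y*1000)),False)>0 for x,y in X[:,:2]])
    H=P[(P[...,2]>0.15)&(P[...,2]<0.2)]; H=H[ins(H)]
    print('handle',len(H),H.mean(0),cv2.minAreaRect(H[:,:2].astype(np.float32)*1000),np.percentile(H[:,2],[5,50,95]))
    for nm,mm in (('green',(px[...,1]-px[...,0]>25)),):
        g=P[mm&(P[...,2]>0.02)]; print(nm,np.nanmedian(g,0),np.nanmax(g[:,2]) if len(g) else 0)
    b=P[(px.sum(-1)<110)&(P[...,2]>.04)&(P[...,2]<.115)]; b=b[np.hypot(b[:,0],b[:,1])>.25]; print('black',len(b),np.median(b,0),b.max(0))
D=np.load("/tmp/scene0.npz")['P']; print('jar',D[138,260],'bottle top',D[127,291])
D=np.load("/tmp/side0.npz")['P']; print('jar',D[210,349],'bottle top',D[232,345],'spanner',D[160,293],D[210,311])
from scipy.spatial.transform import Rotation as R
print(R.from_quat(telemetry.sense()['tool_rot']).as_matrix().round(3))
E
```

```text
scene 9213 0.1361585477979566
((530.7806396484375, 42.67884826660156), (341.4222717285156, 234.4207000732422), 75.53492736816406) [[374.6000061035156, -93.30000305175781], [601.5999755859375, -151.89999389648438], [686.9000244140625, 178.6999969482422], [459.8999938964844, 237.3000030517578]]
handle 243 [0.44079576 0.07120011 0.17783991] ((439.437255859375, 69.1192855834961), (125.26531219482422, 12.566189765930176), 74.84886932373047) [0.15960822 0.17954448 0.18423704]
green [ 0.66363441 -0.62791485  0.02633832] 0.1856780559625346
black 935 [0.60012613 0.31311545 0.10477655] [0.74176829 0.65876617 0.11390319]
side 14763 0.13648193885577659
((533.0062866210938, 42.0443115234375), (340.2299499511719, 233.2491912841797), 75.43595886230469) [[377.3999938964844, -93.30000305175781], [603.0999755859375, -151.89999389648438], [688.7000122070312, 177.39999389648438], [462.8999938964844, 236.0]]
handle 430 [0.44033894 0.06613216 0.17756975] ((440.9443054199219, 65.57475280761719), (126.7936782836914, 12.960687637329102), 75.39700317382812) [0.1627245  0.17915816 0.18206802]
green [ 0.66247844 -0.62889013  0.02557367] 0.1993798667367874
black 1070 [0.59329565 0.30797817 0.1053451 ] [0.62752048 0.56096011 0.11382114]
jar [ 0.36547973 -0.22303898  0.08875062] bottle top [ 0.32163703 -0.14847836  0.20317455]
jar [ 0.3657008  -0.21850797  0.08523589] bottle top [ 0.31861216 -0.15100803  0.1988202 ] spanner [ 0.5535627  -0.19719117  0.00486042] [ 4.22998467e-01 -1.68057550e-01 -1.42898319e-04]
[[-0.928  0.373 -0.001]
 [ 0.373  0.928 -0.002]
 [ 0.    -0.002 -1.   ]]
```

Units first: shifts go in shares of 0.6 m and turns go in shares of pi/2 rad. So -0.398 m / 0.6 = -0.6633, -0.386 m / 0.6 = -0.6433, 1.441 rad / 1.5708 = 0.9174.

drive_effector:
  moves:
    - {"x":-0.6433,"y":-0.6633,"yaw":0.9174,"jaw":1}
    - {"x":-0.6433,"y":-0.6633,"yaw":0.9174,"jaw":1}
    - {"x":-0.6433,"y":-0.6633,"yaw":0.9174,"jaw":1}
    - {"x":-0.6433,"y":-0.6633,"yaw":0.9174,"jaw":1}
    - {"x":-0.6433,"y":-0.6633,"yaw":0.9174,"jaw":1}
    - {"x":-0.6433,"y":-0.6633,"yaw":0.9174,"jaw":1}
    - {"x":-0.6433,"y":-0.6633,"yaw":0.9174,"jaw":1}
    - {"x":-0.6433,"y":-0.6633,"yaw":0.9174,"jaw":1}
    - {"x":-0.6433,"y":-0.6633,"yaw":0.9174,"jaw":1}
    - {"x":-0.6433,"y":-0.6633,"yaw":0.9174,"jaw":1}
    - {"x":-0.6433,"y":-0.6633,"yaw":0.9174,"jaw":1}
    - {"x":-0.6433,"y":-0.6633,"yaw":0.9174,"jaw":1}
    - {"x":-0.6433,"y":-0.6633,"yaw":0.9174,"jaw":1}
    - {"x":-0.6433,"y":-0.6633,"yaw":0.9174,"jaw":1}
    - {"x":-0.6433,"y":-0.6633,"yaw":0.9174,"jaw":1}
    - {"x":-0.6433,"y":-0.6633,"yaw":0.9174,"jaw":1}

```text
t: 1.7
tcp_pos: [0.442, 0.0683, 0.25]
tool_rot: [0.79, 0.614, -0.0, -0.0]
force: [-0.3, -0.7, 0.3]
finger_gap: 0.999
gripper_force: 0.0
```

```bash
python3 - <<'E'
from h import *
d=snap("wrist"); cv2.imwrite("pics/w1.png",d['pixels'][:,:,::-1]); P=cloud(d)
from scipy.spatial.transform import Rotation as R
s=d['s'];print(s['q'].round(3),s['tcp_pos'],R.from_quat(s['tool_rot']).as_matrix().round(3).tolist())
H=P[(P[...,2]>.158)&(P[...,2]<.18)&(np.hypot(P[...,0]-.442,P[...,1]-.066)<.09)]
print(len(H),np.percentile(H[:,2],[5,50,95]),cv2.minAreaRect((H[:,:2]*1000).astype(np.float32)),np.array(d['hand_eye']).round(3).tolist())
E
```

```text
[-0.098  0.29   1.86   0.     0.993  0.152] [0.44198051 0.06825677 0.24997086] [[0.247, 0.969, -0.001], [0.969, -0.247, 0.0], [0.0, -0.001, -1.0]]
1464 [0.16840644 0.17869876 0.17988974] ((438.7947998046875, 66.6051254272461), (123.2291488647461, 12.040308952331543), 75.54486846923828) [[-0.0, -0.953, -0.304, 0.077], [1.0, 0.0, -0.001, -0.001], [0.001, -0.304, 0.953, -0.123], [0.0, 0.0, 0.0, 1.0]]
```

View pics/w1.png

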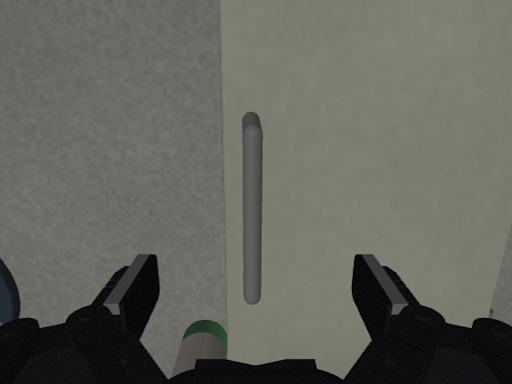

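The wrist view has the bar upright between the fingers, from (252,115) to (252,300), with the door's free edge at u≈222. I'll check the bar and door heights numerically.

Scaled: 0.03 m / 0.6 = 0.05, -0.002 m / 0.6 = -0.0033.

drive_effector:
  moves:
    - {"y":-0.0033,"z":0.05,"jaw":1}
    - {"y":-0.0033,"z":0.05,"jaw":1}
    - {"y":-0.0033,"z":0.05,"jaw":1}

```text
t: 2.05
tcp_pos: [0.4403, 0.0679, 0.22]
tool_rot: [0.79, 0.613, -0.001, -0.001]
force: [-0.6, 0.4, 0.7]
finger_gap: 1.0
gripper_force: 0.0
```

```bash
cat >> h.py <<'E'
ex=np.array([.968,-.2505]); ey=np.array([.2505,.968]); C0=np.array([.532,.0425])
def cup(P):
    q=P.copy(); d=P[...,:2]-C0; q[...,0]=d@ex; q[...,1]=d@ey; return q
E
python3 - <<'E'
from h import *
d=snap("wrist"); P=cup(cloud(d)); print(d['s']['tcp_pos'], cup(d['s']['tcp_pos'][None]))
z=P[...,2]
for r in (150,200,250):
    c=P[r]; m=(abs(c[:,2]-.134)<.01); b=(c[:,2]>.155)&(abs(c[:,0]+.0925)<.03)
    print(r,'door z',np.median(c[m,2]),'edge x',c[m,0].min(),'bar x',c[b,0].min(),c[b,0].max(),'ztop',np.median(np.sort(c[b,2])[-4:]) if b.any() else 0)
b=(z>.155)&(abs(P[...,0]+.0925)<.03); b[300:]=0; Q=P[b]; print(Q[:,1].min(),Q[:,1].max(),np.percentile(Q[:,2],[50,95]))
print('table z',np.median(P[100:200,20:120,2]))
E
```

```text
[0.44027973 0.06791155 0.21995259] [[-0.09515082  0.00162245  0.21995259]]
150 door z 0.13784185409675423 edge x -0.1177009775665252 bar x -0.10166783240056644 -0.09066293107407687 ztop 0.18167556362402626
200 door z 0.13759195805659874 edge x -0.11720585752849261 bar x -0.10192920724370014 -0.09030137336274412 ztop 0.18177589222416285
250 door z 0.1374733538350203 edge x -0.11774846505637984 bar x -0.1021577538605234 -0.09054933979410901 ztop 0.1816878149941653
-0.038294312944270874 0.06211541063927415 [0.18022126 0.18188122]
table z nan
```

Scaled: 0.05 m / 0.6 = 0.0833, 0.03 m / 0.6 = 0.05.

drive_effector:
  moves:
    - {"y":-0.0017,"z":0.05,"jaw":1}
    - {"y":-0.0017,"z":0.0833,"jaw":0.5}
    - {"y":-0.0017,"z":0.0833,"jaw":0.1}
    - {"y":-0.0017,"z":0.0833,"jaw":0.05}
    - {"y":-0.0017,"z":0.0833,"jaw":0}
    - {"y":-0.0017,"z":0.0833,"jaw":0}
    - {"y":-0.0017,"z":0.0833,"jaw":0}
    - {"y":-0.0017,"z":0.0833,"jaw":0}
  squeeze: 40

```text
t: 2.9
tcp_pos: [0.4395, 0.0678, 0.1705]
tool_rot: [0.79, 0.613, 0.0, -0.0]
force: [-0.5, 1.1, 1.9]
finger_gap: 0.124
gripper_force: 39.0
```

```bash
python3 - <<'E'
import numpy as np
# handle path relative to start, tool axes at start: tool y=+xc, z down
for th in np.arange(0,1.86,.1):
    x=-205*np.cos(th)+47*np.sin(th)+205; z=205*np.sin(th)+47*np.cos(th)-47
    print(round(th,2),round(x/1000,3),round(-z/1000,3))
E
```

```text
0.0 0.0 -0.0
0.1 0.006 -0.02
0.2 0.013 -0.04
0.3 0.023 -0.058
0.4 0.034 -0.076
0.5 0.048 -0.093
0.6 0.062 -0.108
0.7 0.078 -0.121
0.8 0.096 -0.133
0.9 0.114 -0.143
1.0 0.134 -0.151
1.1 0.154 -0.157
1.2 0.175 -0.161
1.3 0.195 -0.163
1.4 0.216 -0.163
1.5 0.237 -0.161
1.6 0.258 -0.157
1.7 0.278 -0.15
1.8 0.297 -0.142
```

Scaled: -0.093 m / 0.6 = -0.155, -0.085 m / 0.6 = -0.1417.

drive_effector:
  moves:
    - {"y":0.005,"z":-0.0167,"jaw":0}
    - {"y":0.01,"z":-0.0333,"jaw":0}
    - {"y":0.015,"z":-0.05,"jaw":0}
    - {"y":0.0217,"z":-0.0667,"jaw":0}
    - {"y":0.03,"z":-0.0817,"jaw":0}
    - {"y":0.0383,"z":-0.0967,"jaw":0}
    - {"y":0.0467,"z":-0.1117,"jaw":0}
    - {"y":0.0567,"z":-0.1267,"jaw":0}
    - {"y":0.0683,"z":-0.1417,"jaw":0}
    - {"y":0.08,"z":-0.155,"jaw":0}
  squeeze: 60

```text
t: 3.9
tcp_pos: [0.488, 0.0552, 0.2627]
tool_rot: [0.79, 0.613, 0.001, 0.001]
force: [9.2, 0.3, -17.8]
finger_gap: 0.121
gripper_force: 58.2
```

Scaled: 0.088 m / 0.6 = 0.1467, 0.05 m / 0.6 = 0.0833.

drive_effector:
  moves:
    - {"y":0.0133,"z":-0.01,"jaw":0}
    - {"y":0.0267,"z":-0.0217,"jaw":0}
    - {"y":0.04,"z":-0.0333,"jaw":0}
    - {"y":0.0533,"z":-0.0433,"jaw":0}
    - {"y":0.0683,"z":-0.0533,"jaw":0}
    - {"y":0.0833,"z":-0.0633,"jaw":0}
    - {"y":0.0983,"z":-0.0717,"jaw":0}
    - {"y":0.1133,"z":-0.08,"jaw":0}
    - {"y":0.13,"z":-0.0867,"jaw":0}
    - {"y":0.1467,"z":-0.0933,"jaw":0}
  squeeze: 60

```text
t: 4.9
tcp_pos: [0.5711, 0.0336, 0.3201]
tool_rot: [0.79, 0.613, -0.001, -0.001]
force: [-4.8, 1.3, -5.9]
finger_gap: 0.117
gripper_force: 58.3
```

Scaled: 0.142 m / 0.6 = 0.2367, 0.122 m / 0.6 = 0.2033.

drive_effector:
  moves:
    - {"y":0.015,"z":-0.0083,"jaw":0}
    - {"y":0.03,"z":-0.0133,"jaw":0}
    - {"y":0.0467,"z":-0.0167,"jaw":0}
    - {"y":0.065,"z":-0.02,"jaw":0}
    - {"y":0.0817,"z":-0.0217,"jaw":0}
    - {"y":0.0983,"z":-0.0233,"jaw":0}
    - {"y":0.1167,"z":-0.0233,"jaw":0}
    - {"y":0.1333,"z":-0.0233,"jaw":0}
    - {"y":0.1517,"z":-0.0217,"jaw":0}
    - {"y":0.1683,"z":-0.02,"jaw":0}
    - {"y":0.1867,"z":-0.0167,"jaw":0}
    - {"y":0.2033,"z":-0.0133,"jaw":0}
    - {"y":0.22,"z":-0.0083,"jaw":0}
    - {"y":0.2367,"z":-0.0017,"jaw":0}
    - {"y":0.2367,"z":-0.0017,"jaw":0}
  squeeze: 60

```text
t: 6.4
tcp_pos: [0.711, -0.0028, 0.3203]
tool_rot: [0.791, 0.612, 0.001, 0.001]
force: [-1.3, -1.4, -8.6]
finger_gap: 0.113
gripper_force: 58.7
```

```bash
python3 - <<'E'
from h import *
d=snap("side"); cv2.imwrite("pics/s2.png",d['pixels'][:,:,::-1]); print(telemetry.sense()['q'].round(2), cup(telemetry.sense()['tcp_pos'][None]))
E
```

```text
[-0.16  0.59  1.11 -0.    1.44  0.09] [[0.1845871  0.00098153 0.32026591]]
```

View pics/s2.png

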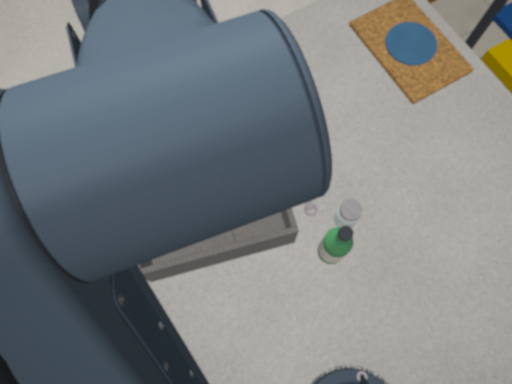

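The arm blocks most of the view, but the cupboard interior shows open and the bottle at (338,242) and jar at (350,210) have not moved. The hinge geometry puts the door near 1.7 rad, so I'll release and lift clear.

Scaled: -0.186 m / 0.6 = -0.31, 0.125 m / 0.6 = 0.2083.

drive_effector:
  moves:
    - {"jaw":0.3}
    - {"jaw":0.3}
    - {"jaw":0.3}
    - {"z":-0.05,"jaw":0.3}
    - {"z":-0.1,"jaw":0.3}
    - {"z":-0.1667,"jaw":0.3}
    - {"y":-0.0667,"z":-0.1667,"jaw":0.3}
    - {"x":0.0667,"y":-0.1333,"z":-0.1667,"jaw":0.5}
    - {"x":0.1333,"y":-0.2,"z":-0.1667,"jaw":0.7}
    - {"x":0.2,"y":-0.2667,"z":-0.1667,"jaw":1}
    - {"x":0.2083,"y":-0.31,"z":-0.1667,"jaw":1}
    - {"x":0.2083,"y":-0.31,"z":-0.0833,"jaw":1}
    - {"x":0.2083,"y":-0.31,"jaw":1}
    - {"x":0.2083,"y":-0.31,"z":0.0333,"jaw":1}
    - {"x":0.2083,"y":-0.31,"z":0.0333,"jaw":1}
    - {"x":0.2083,"y":-0.31,"z":0.0333,"jaw":1}

```text
t: 8.05
tcp_pos: [0.5614, 0.1659, 0.3017]
tool_rot: [0.79, 0.613, 0.002, 0.001]
force: [0.4, -0.4, 0.7]
finger_gap: 1.005
gripper_force: 0.0
```

```bash
python3 - <<'E'
from h import *
d=snap("wrist"); cv2.imwrite("pics/w3.png",d['pixels'][:,:,::-1]); P=cup(cloud(d)); np.savez('/tmp/w3.npz',P=P,px=d['pixels']); print(cup(d['s']['tcp_pos'][None]),d['s']['q'].round(2))
E
```

```text
[[-0.00242958  0.12678122  0.3017244 ]] [0.1  0.42 1.48 0.   1.25 0.35]
```

View pics/w3.png

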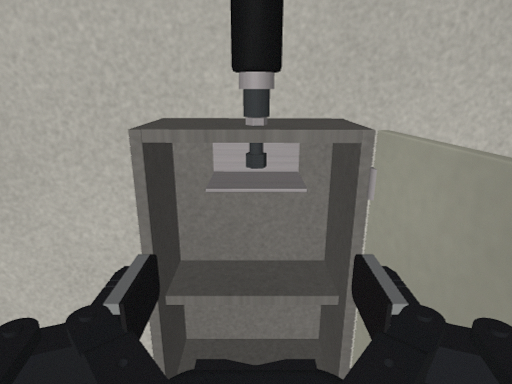

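The wrist view shows the bolt head at (256,160), the bracket plate's top edge at row ≈189, the end panel's rim at rows 120-142 and the open door at right. Next I measure these points.

```bash
python3 - <<'E'
from h import *
D=np.load('/tmp/w3.npz'); P=D['P']; px=D['px'].astype(int).sum(-1)
for r in range(118,196,3): print(r,P[r,256].round(4),px[r,256], '|',P[r,225].round(4),px[r,225])
m=(px<170); m[:150]=0;m[168:]=0;m[:,:235]=0;m[:,280:]=0
v,u=np.nonzero(m); print('head px',u.min(),u.max(),v.min(),v.max()); q=P[m]; print('head',np.nanpercentile(q,[2,50,98],axis=0).round(4).tolist())
for r in (187,189,190): print('plate ends',[P[r,c].round(4).tolist() for c in (208,304)])
for r in (135,200): 
    c=P[r]; k=abs(c[:,2]-.12)<.008; print('walls',c[k,0].min(),c[k,0].max())
print('runner',[P[50,c].round(4).tolist() for c in (234,256,280)], [P[100,c].round(4).tolist() for c in (246,268)])
E
```

```text
118 [-0.0019  0.1756  0.0949] 378 | [-0.0398  0.1677  0.0025] 251
121 [-0.0019  0.1727  0.094 ] 416 | [-0.0368  0.1675  0.039 ] 205
124 [-0.0019  0.17    0.0957] 411 | [-0.0339  0.1677  0.0737] 206
127 [-0.0019  0.1676  0.1001] 203 | [-0.0315  0.1679  0.1025] 204
130 [-0.002   0.1672  0.1204] 303 | [-0.03    0.1671  0.1198] 313
133 [-0.002   0.1643  0.1183] 295 | [-0.0301  0.1644  0.1196] 307
136 [-0.002   0.1618  0.12  ] 296 | [nan nan nan] 311
139 [-0.002   0.1589  0.119 ] 297 | [-0.0303  0.1589  0.1193] 306
142 [-0.002   0.1563  0.12  ] 280 | [-0.0303  0.1563  0.1201] 337
145 [-0.0018  0.1489  0.0917] 179 | [-0.0373  0.1406  0.0415] 440
148 [-0.0018  0.146   0.0927] 182 | [-0.0374  0.137   0.0411] 446
151 [-0.0018  0.1428  0.0918] 180 | [-0.0374  0.1337  0.042 ] 438
154 [-0.0018  0.1398  0.0918] 166 | [-0.0375  0.1302  0.0423] 425
157 [-0.0018  0.1375  0.0957] 163 | [-0.0376  0.1265  0.0414] 438
160 [-0.0018  0.1344  0.0957] 170 | [-0.0377  0.1229  0.0413] 445
163 [-0.0018  0.1312  0.0947] 177 | [-0.0378  0.1194  0.0417] 433
166 [-0.0018  0.1281  0.0948] 173 | [-0.0379  0.1157  0.
[... 438 characters left out ...]
7 | [-0.0326  0.1097  0.1074] 273
190 [-0.0018  0.1081  0.1125] 428 | [-0.0322  0.108   0.1121] 429
193 [-0.0012  0.0715  0.0066] 310 | [-0.0419  0.0717  0.0073] 313
head px 246 265 150 167
head [[-0.011, 0.1272, 0.086], [-0.0038, 0.1354, 0.092], [0.0075, 0.1435, 0.0964]]
plate ends [[-0.0493, 0.1098, 0.1079], [0.046, 0.1093, 0.1061]]
plate ends [[-0.0488, 0.1091, 0.1124], [0.0452, 0.109, 0.1119]]
plate ends [[-0.0488, 0.1082, 0.1128], [0.0453, 0.1079, 0.1118]]
walls -0.11699679160715946 0.10881774143101025
walls -0.11752612874493128 0.10917750375420333
runner [[-0.0219, 0.2361, 0.0977], [-0.0021, 0.2352, 0.1076], [0.0198, 0.2362, 0.097]] [[-0.0115, 0.1923, 0.0927], [0.0096, 0.1923, 0.0918]]
```

Scaled: 0.215 m / 0.6 = 0.3583, 0.2 m / 0.6 = 0.3333.

drive_effector:
  moves:
    - {"x":0.01,"y":0.0017,"jaw":0.7}
    - {"x":0.01,"y":0.0017,"z":0.0667,"jaw":0.7}
    - {"x":0.01,"y":0.0017,"z":0.1333,"jaw":0.7}
    - {"x":0.01,"y":0.0017,"z":0.2,"jaw":0.7}
    - {"x":0.01,"y":0.0017,"z":0.2333,"jaw":0.7}
    - {"x":0.01,"y":0.0017,"z":0.2667,"jaw":0.7}
    - {"x":0.01,"y":0.0017,"z":0.3,"jaw":0.7}
    - {"x":0.01,"y":0.0017,"z":0.3333,"jaw":0.7}
    - {"x":0.01,"y":0.0017,"z":0.3583,"jaw":0.7}
    - {"x":0.01,"y":0.0017,"z":0.3583,"jaw":0.7}
    - {"x":0.01,"y":0.0017,"z":0.3583,"jaw":0.7}

```text
t: 9.2
tcp_pos: [0.564, 0.1716, 0.086]
tool_rot: [0.79, 0.613, 0.001, 0.001]
force: [0.6, 0.2, -0.5]
finger_gap: 0.704
gripper_force: 0.0
```

```bash
python3 - <<'E'
from h import *
d=snap("wrist"); cv2.imwrite("pics/w4.png",d['pixels'][:,:,::-1]); print(cup(d['s']['tcp_pos'][None]),d['s']['force'],d['s']['ft_torque'])
E
```

```text
[[-0.00135453  0.13294529  0.08601819]] [ 0.61535331  0.18159214 -0.51407947] [ 0.00821771  0.05195399 -0.03607511]
```

View pics/w4.png

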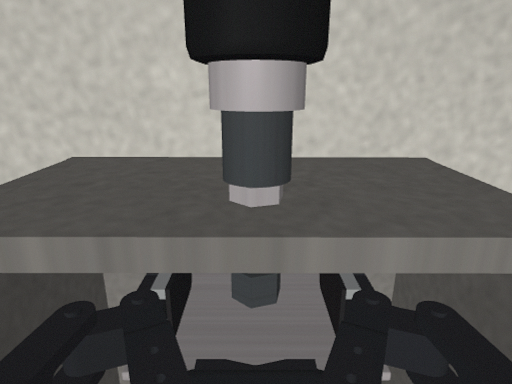

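The bolt head at (256,288) is centred between the two pads in the gap, and nothing touches. I close with a firm grip.

drive_effector:
  moves:
    - {"jaw":0.4}
    - {"jaw":0.25}
    - {"jaw":0.1}
    - {"jaw":0}
    - {"jaw":0}
    - {"jaw":0}
    - {"jaw":0}
    - {"jaw":0}
    - {"jaw":0}
    - {"jaw":0}
  squeeze: 80

```text
t: 10.25
tcp_pos: [0.5641, 0.1711, 0.0862]
tool_rot: [0.79, 0.613, 0.001, 0.001]
force: [1.9, -1.7, 6.2]
finger_gap: 0.206
gripper_force: 77.8
```

drive_effector:
  moves:
    - {"jaw":0}
    - {"jaw":0}
    - {"jaw":0}
    - {"jaw":0}
    - {"jaw":0}
    - {"jaw":0}
    - {"jaw":0}
    - {"jaw":0}
    - {"jaw":0}
    - {"jaw":0}

```text
t: 11.25
tcp_pos: [0.5642, 0.1712, 0.0862]
tool_rot: [0.79, 0.613, 0.002, 0.001]
force: [1.7, -1.3, 5.6]
finger_gap: 0.207
gripper_force: 77.8
```

```bash
python3 - <<'E'
from h import *
d=snap("wrist"); cv2.imwrite("/tmp/wa.png",d['pixels'][:,:,::-1]); print(d['s']['ft_torque'])
E
```

```text
[-0.20289504 -0.21234853 -0.09647314]
```

drive_effector:
  moves:
    - {"jaw":0}
    - {"jaw":0}
    - {"jaw":0}
    - {"jaw":0}
    - {"jaw":0}
    - {"jaw":0}
    - {"jaw":0}
    - {"jaw":0}
    - {"jaw":0}
    - {"jaw":0}
    - {"jaw":0}
    - {"jaw":0}
    - {"jaw":0}
    - {"jaw":0}
    - {"jaw":0}
    - {"jaw":0}
    - {"jaw":0}
    - {"jaw":0}
    - {"jaw":0}
    - {"jaw":0}

```text
t: 13.3
tcp_pos: [0.5642, 0.1711, 0.0862]
tool_rot: [0.79, 0.613, 0.002, 0.001]
force: [2.1, -1.9, 5.3]
finger_gap: 0.202
gripper_force: 77.8
```

```bash
python3 - <<'E'
from h import *
d=snap("wrist"); a=cv2.imread("/tmp/wa.png"); b=np.ascontiguousarray(d['pixels'][:,:,::-1]); s=snap("scene")
w=np.hstack([cv2.resize(x[170:340,150:360],(400,324),interpolation=cv2.INTER_CUBIC) for x in (a,b)])
cv2.imwrite("pics/f5.png",np.vstack([w,cv2.resize(s['pixels'][110:350,150:482,::-1],(800,276))[:, :]])); print(d['s']['ft_torque'],d['s']['finger_gap'])
P=cup(cloud(s)); m=(P[...,2]>.25)&(P[...,2]<.36)&(P[...,0]>.09)&(abs(P[...,1]+.08)<.07)&(P[...,0]<.25); q=P[m]
if len(q): k=q[q[:,2]>q[:,2].max()-.01]; print(len(q),q[:,2].max(),k.mean(0))
E
```

```text
[-0.17219946 -0.16131373 -0.04981219] 0.20209662477754342
715 0.3465288932997947 [ 0.14660702 -0.07804232  0.34049043]
```

View pics/f5.png

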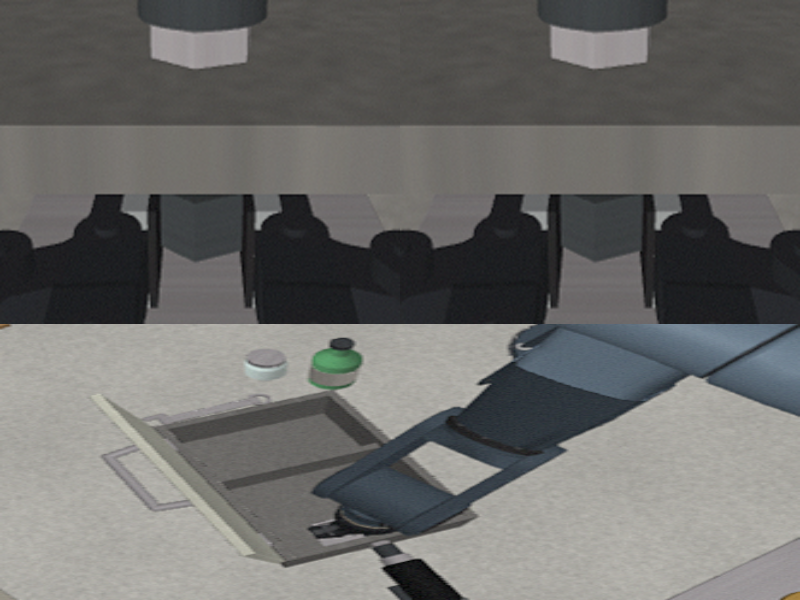

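The bolt looks the same in both crops taken 2 s apart, with its flats on the pads at (200,225) and (600,225). The door stands past upright on its own, and the bottle, jar and spanner have not moved.

```bash
python3 -c "
from station import manip, optics, telemetry, job; print(job.sign_off())"
```

```text
the job is handed in; nothing more can be done
None
```

The job is handed in at about 13 s: the door stands open just past upright at about 1.7 rad, the bolt head is gripped at about 78 N and did not turn over 2 s of watching, and the bottle, jar and spanner look undisturbed.

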